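# Dip the lidded glaze brush in the mug

### The job

Lift the glaze brush out of its jar by the upright handle on its lid, dip its bristles well inside the small handled mug, and then set it gently back in its jar, so that the lid lies flat on the rim, and let go. Do not shove or tip the mug over.

Things in the scene. Friction and masses are not known exactly. Their poses are not given: they have to be found in the camera images.
- brush_grip (a point): Centre of the brush's upright round wooden handle (22 mm diameter, 70 mm tall), z up along it. Rigid, loose, 0.12 kg. The handle stands on a round wooden lid, 88 mm diameter, 8 mm thick, which starts lying on the jar's rim; steel ferrule and grey bristles (at most 20 mm diameter) hang below. From this point: handle top 35 mm up, lid top 35 mm down, lid underside 43 mm down, bristle tip 118 mm down
- brush_tip (a point): Lower tip of the brush's bristles, on its axis, 75 mm below the lid's underside; z up along the brush. The bristles are the lowest 35 mm, above them the ferrule, 16 mm diameter, 40 mm long
- jar_rim (a point): Centre of the mouth of the brush's jar, at rim height. The jar is a round-bellied terracotta jar, fixed to the table, 95 mm high, belly 86 mm across, mouth 56 mm wide inside and 68 mm outside, inner floor 87 mm below the rim. z up
- mug_rim (a point): Centre of the mug's mouth, at rim height, z up. The only terracotta cup with an ear handle at its side (along its y): 75 mm high, 80 mm across, walls 4 mm (72 mm wide inside), about 70 mm deep; empty, loose on the table, 0.25 kg. The tumblers nearby are taller and have no handle, the bowls are wider or lower
Mind the look-alikes: they are no part of the job. What is shaped like the part that bears mug_rim but turquoise is not meant.

How it is judged:
By the outcome, as a careful person would: the job done as asked, in the order asked, and still so for the second after the job is handed in, with the robot touching nothing.
It also fails if it takes over 48 s, if anything falls off the work surface, if the arm or the gripper's body presses on something with over 40 N, if the wrist force passes 120 N, or if a joint passes its speed limit or range.

### The arm

A 7-joint arm with a two-finger parallel gripper is mounted at the origin on the work surface. World frame = base frame: x ahead of the robot, y to its left, z up, the work surface at z = 0. Lengths are in mm, angles in rad, forces in N, time in s.
With the tool pointing down it reaches from about 350 to 900 mm from the base axis. Payload 19.9 kg.
Tool frame: the origin (TCP) lies midway between the tips of the shut fingers; the grasp point (between the pads) lies 19 mm behind it (grasp_offset is the distance from the TCP to the grasp point, in mm); x points along the fingers, y is the direction in which the jaws open and shut, and the axes are right-handed (so a half turn about x gives the same grasp; the last joint's range is limited). The gripper opens to 85 mm and grips with 20 to 120 N. Pads are 22 mm wide; open, the fingers measure 114 mm over their backs; the gripper's body (76 mm by 85 mm) begins 54 mm behind the grasp point. The pads swing forward as they close: fully open they stand 13 mm farther back than shut.
Start: joints at [-1.274, 0.417, -0.01, 1.614, 0.005, 1.111, -0.053], TCP at [207.122, 589.66, 201.56] pointing down, gripper open.
Joint ranges: [-2.81, 2.81], [-0.39, 2.02], [-1.27, 1.25], [0.06, 2.57], [-1.19, 4.33], [0.19, 2], [-2.82, 2.82]. Speed limits (rad/s): [1.89, 1.89, 2.39, 2.39, 3.01, 3.01, 3.01].

### API

Orientations are given as a rotation vector (axis times angle).
In Python, from cell import * gives the robot as it stands. The module is installed in compiled form; this text tells all that it offers.
- The arm moves only by the tool step_arm, never from a script. Its argument "series" is a list of rows, each a list of 3 entries, a list of its own where there are three numbers: the finger opening in cm, from 0 to 8.54, then the shift along the tool's x, y, z in cm, then the turn, a rotation vector about the tool's x, y, z in rad. A call has 1 to 5 rows; each row is the pose to reach, as a shift and turn from the pose commanded when the call began, along the tool's axes at that moment; what a row does not reach only later rows make up. A row lasts 1/12 s, in which the tool goes at most 41.7 mm and 7.16 degrees, less where a joint would pass 70% of its speed; a pose out of reach is approached as far as the arm can. A call with a gripper value outside its range is refused whole. The fingers move at their own pace and stop on an object; "squeeze" is the grip in N (left out, the last holds). Time passes only in rows, so rows that repeat a pose let the fingers close. It gives the time, the measured TCP pose, the force and the opening at its end, in the units of the state.
- get_state(): the state, without advancing time (a new reading comes with each control period).
- capture(name): name is "scene" or "side" or "wrist"; returns (picture, depth): 384x512x3 uint8, red, green, blue; 384x512 float32, mm along the optical axis (not along the pixel's ray), 0 where there is no reading.
- camera_info(name): a dict with "fx", "fy", "cx", "cy" (pixels), "extrinsics" (4x4, takes a point from world to camera coordinates). Camera axes: x right, y up, looking along -z (the intrinsics and any distortion apply to the point x, -y, -z); pixel columns grow to the right and rows downward; lengths in mm; the calibration is good to about 2 mm. A picture is of the moment at which its call begins: read the wrist's pose just before it. camera_info takes no time and is no camera call; for the wrist camera it gives the pose at the moment of the call.
- hand_in(): hands the job in, once; it reports no verdict.
The state is a dict: "t": time; "q": joint angles; "qd": joint speeds; "joint_efforts": joint torques, N m; "position": TCP position; "tcp_rot": TCP orientation; "wrist_force": force on the tool from outside, world axes, zero at the start; "ft_torque": the same for the moment, N m; "gripper_width": finger opening in mm.
Only numpy, scipy, OpenCV 4.12 (cv2) and the standard library are available. Lean on these libraries where they do the work, as an engineer would, in place of code of your own. Each camera call takes 0.05 s, during which the arm holds its last target.

## Working session

There is one attempt and no reset: what is moved stays moved. The work goes in short steps, Python scripts to look and compute and a tool call to move; the robot and the scene stay as the last step left them, time stands still between calls to the robot, and variables do not carry over. Pictures are saved under pics/ and viewed, and the job is handed in when it is done.

Besides the shell and the picture viewer there is one more tool, called after ">>>" as name([rows], argument=value, ...), one row to a line, values as JSON. step_arm: Moves the arm, as the interface text tells. Its arguments: {"type":"object","properties":{"series":{"type":"array","items":{"type":"array"}},"squeeze":{"type":"number"}},"required":["series"]}

```bash
mkdir -p pics
python3 - <<'E'
from cell import *
import cv2,numpy as np
s=get_state();print(s)
for n in ["scene","side","wrist"]:
    ci=camera_info(n);p,d=capture(n)
    np.savez(f"{n}0.npz",p=p,d=d,E=ci["extrinsics"],k=[ci["fx"],ci["fy"],ci["cx"],ci["cy"]])
    print(n,{k:v for k,v in ci.items()})
    cv2.imwrite(f"pics/{n}0.png",p[:,:,::-1])
E
```

```text
{'t': 0.0, 'q': array([-1.27451985,  0.41794687, -0.01033433,  1.61415739,  0.00471672,
        1.11068463, -0.05300434]), 'qd': array([ 4.15107620e-04,  1.04549075e-03, -5.58671623e-06,  5.90476147e-04,
       -2.28073392e-03,  1.58600505e-03,  9.73147938e-04]), 'joint_efforts': array([-9.17477773e-04, -8.64442134e+01,  6.78099822e-01, -4.34908390e+01,
        1.89898652e-02,  7.36651069e-03, -3.12107865e-06]), 'position': array([206.99540897, 589.33626746, 200.98411679]), 'tcp_rot': array([ 0.26411293,  1.55460587, -0.26595415]), 'wrist_force': array([ 0.99080075, -0.00721027, -0.46478511]), 'ft_torque': array([0.02308906, 0.00845559, 0.01261727]), 'gripper_width': 85.00663792006813}
scene {'fx': 434.26839923897455, 'fy': 434.26839923897455, 'cx': 257.99890183093635, 'cy': 191.36427267759402, 'extrinsics': array([[-7.95578149e-01,  6.05839000e-01,  3.80993254e-03,
         3.88766876e+02],
       [-4.78035764e-01, -6.31587538e-01,  6.10392488e-01,
         1.62629776e+02],
       [ 3.72205881e-01,  4.83793642e-01,  7.92089954e-01,
        -1.32701751e+03],
       [ 0.00000000e+00, 
[... 290 characters left out ...]
1,  6.47919836e-01,  6.46096986e-01,
        -2.56835890e+02],
       [-3.51868459e-01, -5.41956752e-01,  7.63198183e-01,
        -6.34857473e+02],
       [ 0.00000000e+00,  0.00000000e+00,  0.00000000e+00,
         1.00000000e+00]])}
wrist {'fx': 326.13076603801187, 'fy': 326.13076603801187, 'cx': 256.1681513213555, 'cy': 191.81632760329526, 'extrinsics': array([[ 3.31588589e-01,  9.43424009e-01, -3.83389927e-04,
        -6.24839827e+02],
       [-8.91687093e-01,  3.13271653e-01, -3.26733835e-01,
         4.30456919e+01],
       [-3.08128440e-01,  1.08683075e-01,  9.45116318e-01,
        -3.79161424e+02],
       [ 0.00000000e+00,  0.00000000e+00,  0.00000000e+00,
         1.00000000e+00]])}
```

View pics/scene0.png

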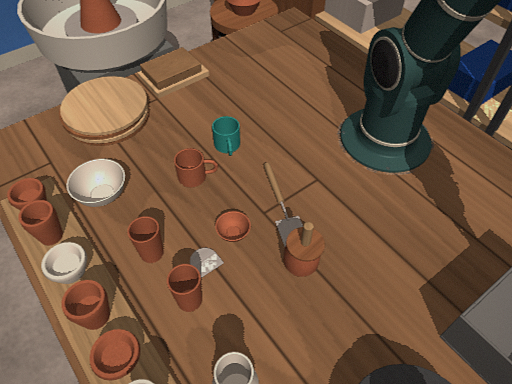

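View pics/side0.png

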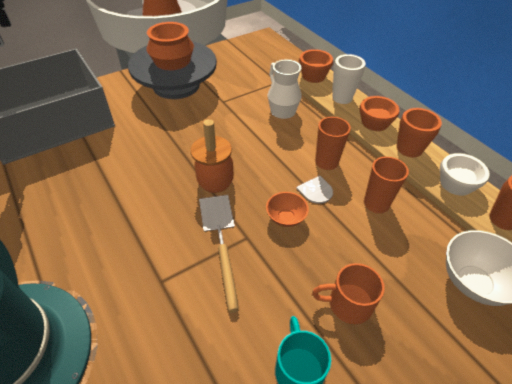

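View pics/wrist0.png

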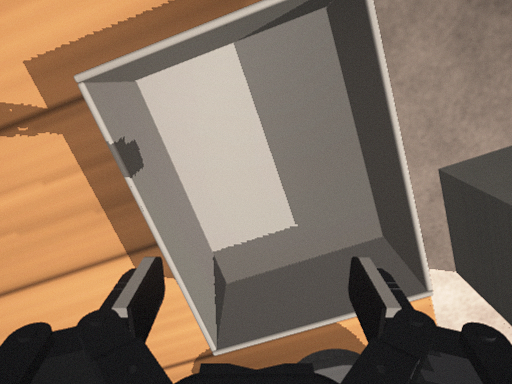

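The scene view shows the terracotta mug at (190,168) and the brush and jar at (303,250), with the handle top at about (308,225). In the side view the mug is at (357,293) and the brush handle at (209,130). The turquoise look-alike mug is a separate object. Next I measure with depth and masks.

```bash
cat > h.py <<'E'
import numpy as np,cv2
from scipy.optimize import least_squares
def load(n):
    f=np.load(n+".npz");return f["p"],f["d"],f["E"],f["k"]
def world(d,E,k):
    v,u=np.mgrid[:d.shape[0],:d.shape[1]]
    x=(u-k[2])/k[0]*d;y=-(v-k[3])/k[1]*d
    P=np.stack([x,y,-d],-1)-E[:3,3]
    return P@E[:3,:3]
def plane(u,v,z,E,k):
    R=E[:3,:3];c=-R.T@E[:3,3];r=R.T@np.array([(u-k[2])/k[0],-(v-k[3])/k[1],-1.])
    return c+r*(z-c[2])/r[2]
def circ(P):
    A=np.c_[2*P[:,:2],np.ones(len(P))];b=(P[:,:2]**2).sum(1)
    s=np.linalg.lstsq(A,b,rcond=None)[0];return s[:2],np.sqrt(s[2]+s[0]**2+s[1]**2)
E
python3 - <<'E'
from h import *
for n,mug,br in [("scene0",(170,145,222,190),(280,215,330,278)),("side0",(310,255,390,325),(188,112,240,195))]:
    p,d,E,k=load(n);W=world(d,E,k)
    def roi(r):
        s=(slice(r[1],r[3]),slice(r[0],r[2]));w=W[s].reshape(-1,3);c=p[s].reshape(-1,3);ok=d[s].ravel()>0;return w[ok],c[ok].astype(int)
    w,c=roi(mug);hsv=cv2.cvtColor(c[None].astype(np.uint8),cv2.COLOR_RGB2HSV)[0]
    m=(hsv[:,1]>130)&(w[:,2]>8)
    print(n,"zmax",np.percentile(w[m,2],[50,90,98]))
    r=w[m&(abs(w[:,2]-75)<4)];print("mugrim n",len(r),r.min(0),r.max(0))
    # body: exclude handle
    w2,c2=roi(br)
    hd=w2[(w2[:,2]>112)]
    for z in range(105,180,10):
        q=hd[abs(hd[:,2]-z)<5]; 
        if len(q): print(" handle z",z,len(q),q.mean(0).round(1))
    l=w2[abs(w2[:,2]-103)<4];print(" lid",len(l),circ(l),l.min(0),l.max(0),np.median(l[:,2]))
    R=r
    for i in range(4):
        cc,rr=circ(R);e=abs(np.hypot(*(R[:,:2]-cc).T)-rr);R=R[e<max(5,np.percentile(e,95)*.9)]
        print(" mug",cc,rr,len(R))
E
```

```text
scene0 zmax [45.29996734 72.69760551 75.9344605 ]
mugrim n 131 [ 513.36418656 -267.67480092   71.13231204] [ 593.11400995 -187.84287127   77.98572039]
 handle z 115 20 [492.6 176.5 116.8]
 handle z 125 23 [492.9 176.4 125.5]
 handle z 135 23 [492.7 176.3 135.1]
 handle z 145 21 [493.1 176.6 144.8]
 handle z 155 28 [493.5 175.2 154.7]
 handle z 165 29 [491.  176.7 165.6]
 handle z 175 62 [488.1 171.7 172.8]
 lid 847 (array([488.01260952, 172.05871379]), np.float64(32.125212074931646)) [443.13307718 128.26585349  99.06110207] [531.20800813 215.10943571 106.74938446] 102.65664649811104
 mug [ 553.3289524  -228.12200327] 38.05579837758585 131
 mug [ 553.3289524  -228.12200327] 38.05579837758585 131
 mug [ 553.3289524  -228.12200327] 38.05579837758585 131
 mug [ 553.3289524  -228.12200327] 38.05579837758585 131
side0 zmax [48.75574926 72.43475862 74.24910898]
mugrim n 342 [ 509.66475644 -268.85208031   71.00273544] [ 589.68029134 -190.2664288    76.40208612]
 handle z 115 30 [480.3 164.2 115.8]
 handle z 125 36 [481.  163.6 124.9]
 handle z 135 41 [481.1 164.3 134.7]
 handle z 145 44 [481.2 163.6 144.9]
 handle z 155 40 [480.5 163.9 155.4]
 handle z 165 57 [482.  164.8 166.1]
 handle z 175 40 [482.9 170.7 171. ]
 lid 746 (array([483.38694321, 169.89574698]), np.float64(31.93752888360705)) [440.49230095 126.10824765  99.04370277] [527.25227368 214.85259833 106.90905437] 101.0959766533412
 mug [ 549.11957969 -229.67400143] 37.740398848142654 342
 mug [ 549.11957969 -229.67400143] 37.740398848142654 342
 mug [ 549.11957969 -229.67400143] 37.740398848142654 342
 mug [ 549.11957969 -229.67400143] 37.740398848142654 342
```

```bash
cat > mv.py <<'E'
from cell import *
from scipy.spatial.transform import Rotation as R
import numpy as np
def rel(target,up=True):
    s=get_state();Rm=R.from_rotvec(s["tcp_rot"]).as_matrix()
    return (Rm.T@(np.array(target)-s["position"])/10).round(2)
E
python3 - <<'E'
from h import *
from mv import *
s=get_state();Rm=R.from_rotvec(s["tcp_rot"]).as_matrix();print(Rm.round(3))
print(rel([486,171,260]),rel([486,171,124]))
H={}
for n in["scene0","side0"]:
    p,d,E,k=load(n);W=world(d,E,k)[d>0]
    for a,b,nm in [((207,589),(486,171),"A"),((486,171),(551,-229),"B")]:
        a=np.array(a);b=np.array(b);L=np.linalg.norm(b-a);u=(b-a)/L
        t=(W[:,:2]-a)@u;o=abs((W[:,:2]-a)@np.array([-u[1],u[0]]))
        for t0 in range(0,int(L),50):
            q=W[(t>t0)&(t<t0+50)&(o<100)&(W[:,2]<190)];print(n,nm,t0,q[:,2].max().round() if len(q) else None,end="; ")
    print()
E
```

```text
[[-0.     0.331  0.943]
 [-0.001  0.943 -0.331]
 [-1.    -0.001  0.   ]]
[ -5.86 -30.24  40.19] [  7.74 -30.22  40.18]
scene0 A 0 11.0; scene0 A 50 124.0; scene0 A 100 124.0; scene0 A 150 123.0; scene0 A 200 6.0; scene0 A 250 6.0; scene0 A 300 7.0; scene0 A 350 6.0; scene0 A 400 6.0; scene0 A 450 175.0; scene0 A 500 175.0; scene0 B 0 175.0; scene0 B 50 7.0; scene0 B 100 37.0; scene0 B 150 38.0; scene0 B 200 39.0; scene0 B 250 6.0; scene0 B 300 5.0; scene0 B 350 78.0; scene0 B 400 78.0; 
side0 A 0 115.0; side0 A 50 120.0; side0 A 100 120.0; side0 A 150 120.0; side0 A 200 2.0; side0 A 250 2.0; side0 A 300 2.0; side0 A 350 2.0; side0 A 400 2.0; side0 A 450 173.0; side0 A 500 172.0; side0 B 0 172.0; side0 B 50 4.0; side0 B 100 35.0; side0 B 150 36.0; side0 B 200 36.0; side0 B 250 2.0; side0 B 300 2.0; side0 B 350 76.0; side0 B 400 76.0;
```

>>> step_arm([
  [8.5, [-5.9, -4, 5], [0, 0, 0]],
  [8.5, [-5.9, -30.2, 40.2], [0, 0, 0]],
  [8.5, [-5.9, -30.2, 40.2], [0, 0, 0]],
  [8.5, [-5.9, -30.2, 40.2], [0, 0, 0]],
  [8.5, [-5.9, -30.2, 40.2], [0, 0, 0]],
])

```text
t: 0.57
position: [316.6, 423.7, 240.7]
tcp_rot: [0.265, 1.555, -0.265]
wrist_force: [2.5, 0.2, 0.3]
gripper_width: 85.0
```

Run:
```python
from mv import *
s=get_state();print(s["t"],s["position"],s["q"]);print(rel([486,171,260]))
```

```text
0.5667 [316.61362898 423.66538865 240.70482976] [-1.04651293  0.20763511  0.06864318  1.80836571 -0.01573702  1.12622494
  0.26060835]
[ -1.93 -18.23  24.35]
```

>>> step_arm([
  [8.5, [-1.9, -18, 24], [0, 0, 0]],
  [8.5, [-1.9, -18, 24], [0, 0, 0]],
  [8.5, [-1.9, -18, 24], [0, 0, 0]],
  [8.5, [-1.9, -18, 24], [0, 0, 0]],
  [8.5, [-1.9, -18, 24], [0, 0, 0]],
])

```text
t: 0.98
position: [432.2, 250.8, 254.1]
tcp_rot: [0.265, 1.554, -0.265]
wrist_force: [0.4, 1.4, 0.5]
gripper_width: 84.9
```

>>> step_arm([
  [8.5, [0, 0, 0], [0, 0, 0]],
  [8.5, [0, 0, 0], [0, 0, 0]],
])

```text
t: 1.15
position: [432.7, 250.7, 254.0]
tcp_rot: [0.268, 1.554, -0.268]
wrist_force: [-0.4, 1.1, -0.2]
gripper_width: 84.9
```

Run:
```python
from mv import *
s=get_state();print(s["t"],s["position"],s["q"]);print(rel([486,171,260]))
```

```text
1.15 [432.66955726 250.74031838 253.95415295] [-0.78616766  0.14135088  0.22070897  1.86079598 -0.03358074  1.14286336
  0.67517082]
[-0.6  -5.72  7.7 ]
```

>>> step_arm([
  [8.5, [-0.6, -5.7, 7.7], [0, 0, 0]],
  [8.5, [-0.6, -5.7, 7.7], [0, 0, 0]],
  [8.5, [-0.6, -5.7, 7.7], [0, 0, 0]],
  [8.5, [-0.6, -5.7, 7.7], [0, 0, 0]],
  [8.5, [-0.6, -5.7, 7.7], [0, 0, 0]],
])

```text
t: 1.57
position: [485.1, 173.8, 259.6]
tcp_rot: [0.265, 1.555, -0.265]
wrist_force: [-0.4, 0.7, 0.9]
gripper_width: 85.5
```

Run:
```python
from mv import *
from h import *
s=get_state();print(s["t"],s["position"],s["q"],s["tcp_rot"])
ci=camera_info("wrist");p,d=capture("wrist")
E=ci["extrinsics"];k=[ci["fx"],ci["fy"],ci["cx"],ci["cy"]]
cv2.imwrite("pics/wrist1.png",p[:,:,::-1]);np.savez("wrist1.npz",p=p,d=d,E=E,k=k)
W=world(d,E,k)
near=(d>0)&(np.hypot(W[...,0]-486,W[...,1]-171)<60)
l=W[near&(abs(W[...,2]-103)<4)];print(len(l),l.min(0),l.max(0),np.median(l[:,2]))
t=W[near&(abs(W[...,2]-173)<4)&(np.hypot(W[...,0]-486,W[...,1]-171)<25)];print(len(t),t.mean(0),t.min(0),t.max(0))
```

```text
1.5667 [485.13507959 173.80431098 259.56689616] [-0.66390557  0.16818392  0.29438793  1.82072293 -0.05304594  1.16083498
  0.88063777] [ 0.26500315  1.55496446 -0.26535264]
4523 [442.18129682 129.02423995  99.014321  ] [529.28480132 216.52490703 106.94218891] 101.65318667782965
474 [485.30357379 172.85021222 171.37720054] [475.28390873 162.05019846 169.01940104] [496.26248815 183.21393241 173.64041004]
```

View pics/wrist1.png

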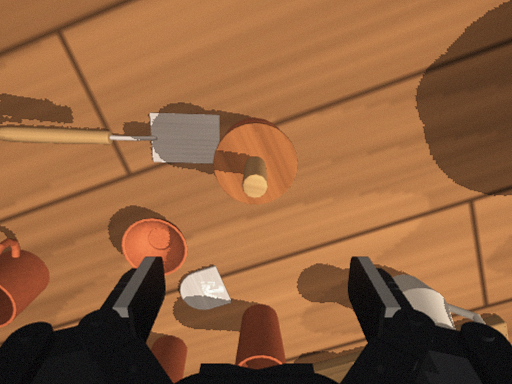

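The wrist view shows the handle top at (256,187), centred between the fingers, with the lid around it and the spatula beside it at table height. All three cameras put the axis at about (485.7, 172). I descend.

>>> step_arm([
  [8.5, [3, -0.1, 0.1], [0, 0, 0]],
  [8.5, [6, -0.1, 0.1], [0, 0, 0]],
  [8.5, [9, -0.1, 0.1], [0, 0, 0]],
  [8.5, [11.5, -0.1, 0.1], [0, 0, 0]],
  [8.5, [13.5, -0.1, 0.1], [0, 0, 0]],
])

```text
t: 2.03
position: [484.4, 173.6, 122.7]
tcp_rot: [0.263, 1.556, -0.264]
wrist_force: [-0.4, 0.3, -0.9]
gripper_width: 85.2
```

>>> step_arm([
  [8.5, [0, 0, 0], [0, 0, 0]],
  [6, [0, 0, 0], [0, 0, 0]],
  [4, [0, 0, 0], [0, 0, 0]],
  [3, [0, 0, 0], [0, 0, 0]],
  [2.8, [0, 0, 0], [0, 0, 0]],
], squeeze=50)

```text
t: 2.45
position: [486.5, 172.6, 126.1]
tcp_rot: [0.266, 1.553, -0.264]
wrist_force: [0.9, 0.3, -0.3]
gripper_width: 38.3
```

>>> step_arm([
  [2.8, [0, 0, 0], [0, 0, 0]],
  [2.8, [0, 0, 0], [0, 0, 0]],
  [2.8, [0, 0, 0], [0, 0, 0]],
])

```text
t: 2.7
position: [486.0, 172.2, 125.1]
tcp_rot: [0.265, 1.554, -0.265]
wrist_force: [-0.2, 0.9, 0.3]
gripper_width: 27.9
```

Run:
```python
from mv import *
from h import *
s=get_state();print(s["t"],s["position"],s["wrist_force"],s["gripper_width"])
p,d=capture("side")
cv2.imwrite("pics/side1.png",cv2.resize(p[60:240,120:330,::-1],None,fx=3,fy=3))
```

```text
2.7 [486.04569039 172.20083023 125.14925454] [-0.19892737  0.92959086  0.25844169] 27.873318071668557
```

View pics/side1.png

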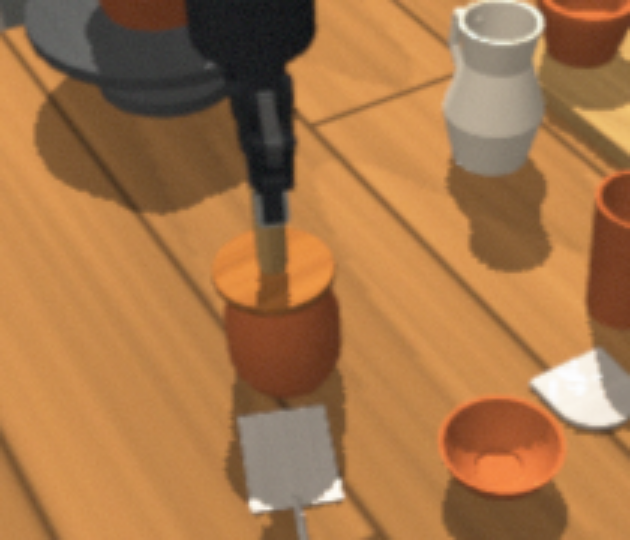

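The fingers straddle the handle with the lid undisturbed at crop (272,270). Now I close fully.

>>> step_arm([
  [2, [0, 0, 0], [0, 0, 0]],
  [1, [0, 0, 0], [0, 0, 0]],
  [1, [0, 0, 0], [0, 0, 0]],
  [1, [0, 0, 0], [0, 0, 0]],
  [1, [0, 0, 0], [0, 0, 0]],
], squeeze=60)

```text
t: 3.17
position: [486.1, 172.1, 125.2]
tcp_rot: [0.265, 1.554, -0.265]
wrist_force: [-1.6, -0.6, 7.5]
gripper_width: 19.7
```

>>> step_arm([
  [1, [0, 0, 0], [0, 0, 0]],
  [1, [0, 0, 0], [0, 0, 0]],
])

```text
t: 3.33
position: [486.0, 172.1, 125.2]
tcp_rot: [0.265, 1.554, -0.265]
wrist_force: [-2.7, -1.2, 7.3]
gripper_width: 19.5
```

>>> step_arm([
  [1, [-1, 0, 0], [0, 0, 0]],
  [1, [-2.5, 0, 0], [0, 0, 0]],
  [1, [-4.5, 0, 0], [0, 0, 0]],
  [1, [-6.5, 0, 0], [0, 0, 0]],
  [1, [-8.5, 0, 0], [0, 0, 0]],
])

```text
t: 3.75
position: [485.8, 172.0, 211.3]
tcp_rot: [0.265, 1.554, -0.265]
wrist_force: [0.3, 0.9, -0.8]
gripper_width: 19.5
```

>>> step_arm([
  [1, [-2, 0, 0], [0, 0, 0]],
  [1, [-4, 0, 0], [0, 0, 0]],
  [1, [-4.5, 0, 0], [0, 0, 0]],
  [1, [-4.5, 0, 0], [0, 0, 0]],
])

```text
t: 4.08
position: [486.5, 172.3, 256.5]
tcp_rot: [0.266, 1.552, -0.264]
wrist_force: [0.2, 0.1, -1.7]
gripper_width: 19.7
```

Run:
```python
from mv import *
from h import *
s=get_state();print(s["t"],s["position"],s["wrist_force"],s["gripper_width"])
for n in["side","scene"]:
    ci=camera_info(n);p,d=capture(n);E=ci["extrinsics"];k=[ci["fx"],ci["fy"],ci["cx"],ci["cy"]]
    np.savez(n+"2.npz",p=p,d=d,E=E,k=k)
    W=world(d,E,k);m=(d>0)&(np.hypot(W[...,0]-s["position"][0],W[...,1]-s["position"][1])<55)
    z=s["position"][2]-125.2
    for a in range(20,106,5):
        q=W[m&(abs(W[...,2]-a-z)<2.5)];print(a,len(q),q.mean(0).round() if len(q) else"",end=" ")
    print()
    vs,us=np.where(m&(W[...,2]>130));v0,u0=int(vs.mean()),int(us.mean())
    c=p[max(0,v0-80):v0+100,max(0,u0-100):u0+100]
    cv2.imwrite(f"pics/{n}2.png",cv2.resize(c[:,:,::-1],None,fx=3,fy=3))
```

```text
4.0833 [486.48622454 172.33547276 256.45362157] [ 0.21356549  0.10029274 -1.70383845] 19.74009252817777
20 2 [482. 167. 152.] 25 11 [483. 167. 156.] 30 7 [481. 166. 162.] 35 17 [483. 165. 166.] 40 21 [481. 165. 171.] 45 22 [483. 166. 176.] 50 18 [482. 166. 182.] 55 16 [484. 165. 187.] 60 16 [482. 166. 191.] 65 15 [482. 165. 196.] 70 0  75 0  80 0  85 0  90 0  95 69 [470. 139. 227.] 100 865 [481. 164. 232.] 105 39 [484. 165. 235.] 
20 0  25 4 [491. 174. 156.] 30 2 [491. 176. 161.] 35 6 [493. 176. 166.] 40 7 [494. 176. 170.] 45 1 [494. 178. 174.] 50 0  55 0  60 0  65 0  70 0  75 0  80 0  85 0  90 1 [522. 193. 223.] 95 33 [511. 198. 227.] 100 844 [492. 176. 232.] 105 161 [493. 176. 235.]
```

View pics/side2.png

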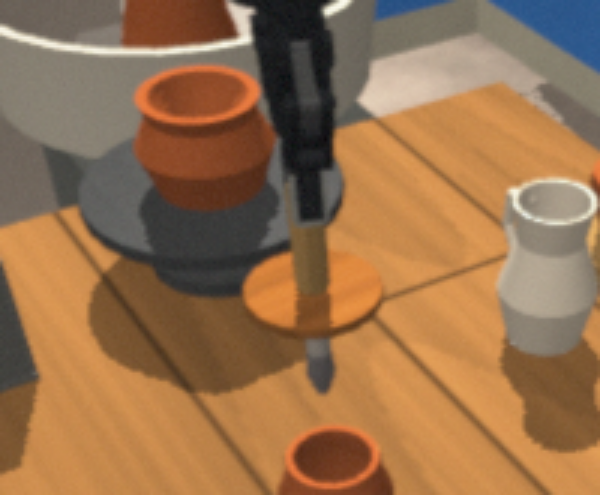

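View pics/scene2.png

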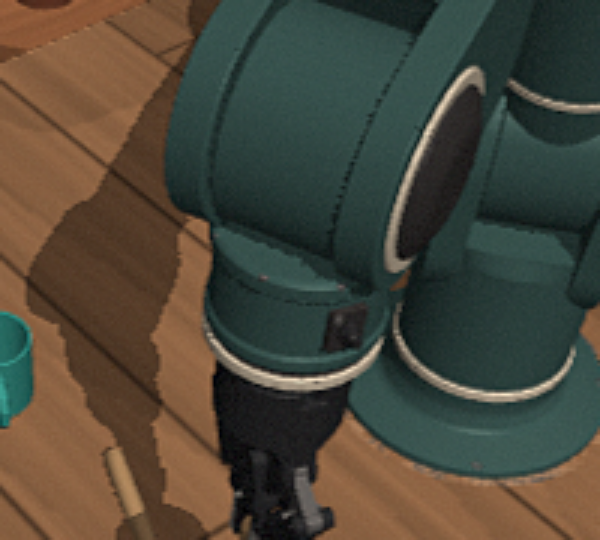

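The side view shows the brush hanging about upright below the gripper, with the bristle tip at (320,385), clear of the open jar. In the scene crop the brush falls below the frame. I check the lid tilt and the jar rim.

Run:
```python
from mv import *
from h import *
for n in["side2","scene2"]:
    p,d,E,k=load(n);W=world(d,E,k)
    m=(d>0)&(np.hypot(W[...,0]-486,W[...,1]-172)<60)
    # lid top: per-pixel z band, brush tilt fit
    q=W[m&(abs(W[...,2]-233)<6)&(np.hypot(W[...,0]-486,W[...,1]-172)>18)]
    for i in range(4):
        A=np.c_[q[:,:2]-[486,172],np.ones(len(q))];s=np.linalg.lstsq(A,q[:,2],rcond=None)[0];e=abs(q[:,2]-A@s);q=q[e<2*e.std()+1]
    print(n,"lid plane",s,len(q),q.min(0)[:2],q.max(0)[:2])
    r=W[m&(abs(W[...,2]-95)<3.5)];print("jar rim",len(r),r.min(0),r.max(0),circ(r))
```

```text
side2 lid plane [3.20537865e-03 1.18870937e-03 2.32212746e+02] 753 [440.99631595 126.83029182] [527.66137612 214.41182806]
jar rim 166 [452.79962045 133.82961969  91.51163016] [520.038914   201.48540834  95.30919171] (array([486.0766668 , 167.33114777]), np.float64(30.91339860916087))
scene2 lid plane [8.13690709e-04 1.84851827e-03 2.32446701e+02] 797 [443.16291559 127.94222653] [531.18817814 215.44289107]
jar rim 210 [456.0856403  135.58518189  91.54488643] [524.31384221 202.78676975  98.2867864 ] (array([489.8030821 , 168.70697221]), np.float64(31.114403570601116))
```

>>> step_arm([
  [1, [0, -1.5, 0.8], [0, 0, 0]],
  [1, [0, -3.6, 2], [0, 0, 0]],
  [1, [0, -6, 3.3], [0, 0, 0]],
  [1, [0, -8.4, 4.6], [0, 0, 0]],
  [1, [0, -10.8, 5.9], [0, 0, 0]],
])

```text
t: 4.6
position: [505.2, 49.4, 253.7]
tcp_rot: [0.264, 1.556, -0.266]
wrist_force: [0.4, 0.6, -1.3]
gripper_width: 19.7
```

>>> step_arm([
  [1, [0, -2.4, 1.3], [0, 0, 0]],
  [1, [0, -4.8, 2.6], [0, 0, 0]],
  [1, [0, -7.2, 3.9], [0, 0, 0]],
  [1, [0, -9.6, 5.2], [0, 0, 0]],
  [1, [0, -12, 6.5], [0, 0, 0]],
])

```text
t: 5.02
position: [526.8, -85.4, 253.6]
tcp_rot: [0.265, 1.556, -0.266]
wrist_force: [1.0, 0.5, -1.3]
gripper_width: 20.1
```

>>> step_arm([
  [1, [0, -2.4, 1.3], [0, 0, 0]],
  [1, [0, -4.8, 2.6], [0, 0, 0]],
  [1, [0, -7.2, 3.9], [0, 0, 0]],
  [1, [0, -8.4, 4.6], [0, 0, 0]],
  [1, [0, -8.4, 4.6], [0, 0, 0]],
])

```text
t: 5.43
position: [542.1, -182.0, 253.5]
tcp_rot: [0.267, 1.556, -0.27]
wrist_force: [-0.1, -0.4, -1.0]
gripper_width: 19.9
```

Run:
```python
from mv import *
s=get_state();print(s["t"],s["position"],s["q"],s["gripper_width"],s["tcp_rot"]);print(rel([551.7,-228,256]))
```

```text
5.4333 [ 542.07019872 -182.00806863  253.50247769] [-0.1586434   0.30551123  0.53261539  1.70138802 -0.1635909   1.18127734
  1.64502286] 19.90442241261776 [ 0.26711977  1.55603681 -0.2699099 ]
[-0.25 -4.01  2.45]
```

>>> step_arm([
  [1, [0, -2, 1.2], [0, 0, 0]],
  [1, [-0.2, -4, 2.4], [0, 0, 0]],
  [1, [-0.2, -4, 2.4], [0, 0, 0]],
  [1, [-0.2, -4, 2.4], [0, 0, 0]],
  [1, [-0.2, -4, 2.4], [0, 0, 0]],
])

```text
t: 5.85
position: [552.1, -223.2, 255.9]
tcp_rot: [0.265, 1.556, -0.264]
wrist_force: [-0.3, -0.6, -1.7]
gripper_width: 19.6
```

```bash
cat > chk.py <<'E'
from mv import *
from h import *
import sys
tag=sys.argv[1]
s=get_state();P=s["position"];print(s["t"],P,s["tcp_rot"],s["wrist_force"],s["gripper_width"],s["q"][6])
zl=P[2]-125.2+103
for n in["side","scene"]:
    ci=camera_info(n);p,d=capture(n);E=ci["extrinsics"];k=[ci["fx"],ci["fy"],ci["cx"],ci["cy"]]
    W=world(d,E,k);m=(d>0)&(np.hypot(W[...,0]-P[0],W[...,1]-P[1])<75)
    near=np.hypot(W[...,0]-P[0],W[...,1]-P[1])<60
    q=W[m&near&(abs(W[...,2]-zl)<4)];print(n,"lid",len(q),(q.min(0)+q.max(0))/2,q.max(0)-q.min(0))
    q=W[m&(abs(W[...,2]-75)<3.5)]
    if len(q):print(n,"z75",len(q),(q.min(0)+q.max(0))/2,q.max(0)-q.min(0),circ(q))
    vs,us=np.where(m&(W[...,2]<260));v0,u0=int(vs.mean()),int(us.mean())
    c=p[max(0,v0-80):v0+100,max(0,u0-100):u0+100]
    cv2.imwrite(f"pics/{n}_{tag}.png",cv2.resize(c[:,:,::-1],None,fx=3,fy=3))
E
python3 chk.py a
```

```text
5.85 [ 552.09133523 -223.15429358  255.93830806] [ 0.26491659  1.55605807 -0.26435151] [-0.29540965 -0.63835916 -1.72144267] 19.62961707915321 1.7317903876256866
side lid 2142 [ 549.60116317 -224.20583704  233.58385288] [88.22153078 87.62760142  7.67498822]
side z75 316 [ 549.74493295 -229.4470258    74.15924902] [79.73305852 79.11542765  5.2924105 ] (array([ 549.126006 , -229.6192676]), np.float64(37.76737013562114))
scene lid 628 [ 554.12244161 -222.32332402  233.59106254] [88.48034564 88.42211352  7.65209958]
scene z75 128 [ 553.30283162 -228.64817965   74.85941817] [78.15772178 80.47044428  6.55541168] (array([ 553.329962  , -228.05548057]), np.float64(37.76344349800773))
```

View pics/side_a.png

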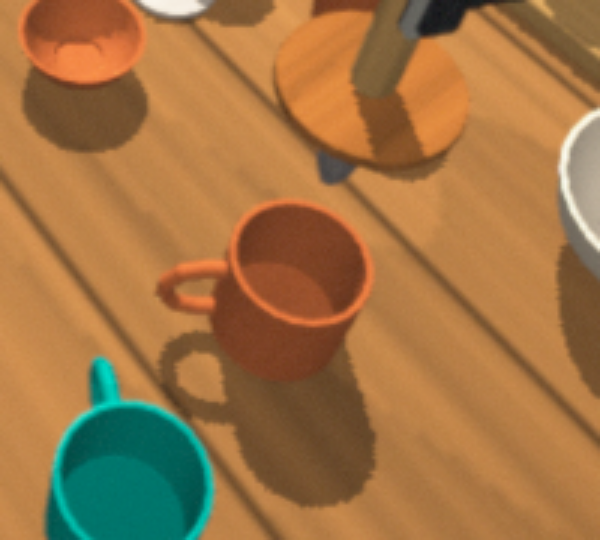

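View pics/scene_a.png

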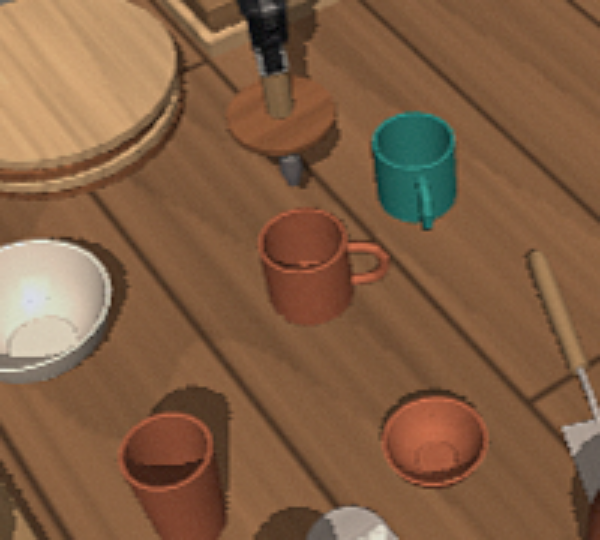

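Both views show the brush above the mug with a remaining offset of about (-0.5, -5.7) mm. The mug rim has not moved. I centre and lower.

>>> step_arm([
  [1, [0, -0.5, 0.15], [0, 0, 0]],
  [1, [0, -0.5, 0.15], [0, 0, 0]],
  [1, [2, -0.5, 0.15], [0, 0, 0]],
  [1, [4, -0.5, 0.15], [0, 0, 0]],
  [1, [5.5, -0.5, 0.15], [0, 0, 0]],
])

```text
t: 6.37
position: [551.8, -229.1, 200.6]
tcp_rot: [0.265, 1.555, -0.265]
wrist_force: [0.1, 0.9, -1.8]
gripper_width: 19.7
```

```bash
python3 chk.py b
```

```text
6.3667 [ 551.78091108 -229.14573418  200.64575455] [ 0.26497757  1.55492458 -0.26477466] [ 0.07064668  0.89938541 -1.80197912] 19.666011876969304 1.7677724148172484
side lid 1913 [ 549.17150609 -230.51972444  178.46592575] [86.03204611 86.85981599  7.9113369 ]
side z75 241 [ 548.56620651 -229.68888781   73.94956328] [77.24247943 78.6806063   4.8682839 ] (array([ 548.91350531, -229.67114286]), np.float64(37.69590145722731))
scene lid 403 [ 552.40356093 -227.87082846  178.24815066] [86.50805402 87.73431208  7.5624997 ]
scene z75 105 [ 553.33867866 -227.36512136   74.43785404] [80.05235562 81.10857132  5.71816271] (array([ 553.09310161, -228.25383205]), np.float64(37.95059920895014))
```

Centred to about 1 mm. I lower to TCP z of about 130, which puts the tip near z 25.

>>> step_arm([
  [1, [1.5, 0, 0], [0, 0, 0]],
  [1, [3, 0, 0], [0, 0, 0]],
  [1, [4.5, 0, 0], [0, 0, 0]],
  [1, [6, 0, 0], [0, 0, 0]],
  [1, [7, 0, 0], [0, 0, 0]],
])

```text
t: 6.88
position: [552.2, -229.4, 131.7]
tcp_rot: [0.265, 1.554, -0.265]
wrist_force: [-0.1, -0.2, -1.6]
gripper_width: 19.5
```

>>> step_arm([
  [1, [0, 0, 0], [0, 0, 0]],
  [1, [0, 0, 0], [0, 0, 0]],
  [1, [0, 0, 0], [0, 0, 0]],
  [1, [0, 0, 0], [0, 0, 0]],
  [1, [0, 0, 0], [0, 0, 0]],
])

```text
t: 7.3
position: [552.4, -229.6, 132.7]
tcp_rot: [0.265, 1.553, -0.265]
wrist_force: [0.4, -0.4, -1.0]
gripper_width: 19.6
```

```bash
python3 chk.py c
```

```text
7.3 [ 552.44483615 -229.61520088  132.68621693] [ 0.26493077  1.55336973 -0.26512249] [ 0.44883568 -0.41498893 -1.02830431] 19.637679564341546 1.8052801946757184
side lid 1651 [ 549.39986371 -230.74065161  110.46785874] [85.8926082  86.98524879  7.87742001]
side z75 146 [ 533.63150093 -232.07332207   73.59638614] [47.88357825 73.88725212  4.15251233] (array([ 548.88586638, -229.74906717]), np.float64(37.60881330276696))
scene lid 536 [ 553.91062874 -229.03549821  110.35247221] [86.24187902 90.13885399  7.70289018]
scene z75 66 [ 553.7547636  -216.65832658   74.81956804] [79.42180545 56.63633659  6.56540274] (array([ 553.50226735, -228.00582579]), np.float64(37.63011768430315))
```

View pics/side_c.png

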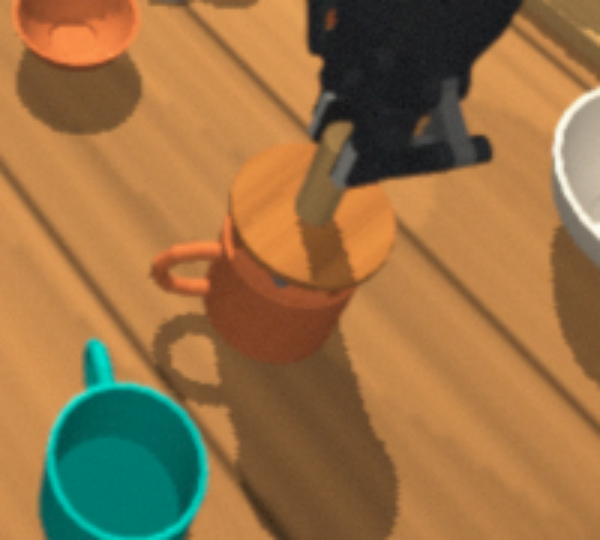

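View pics/scene_c.png

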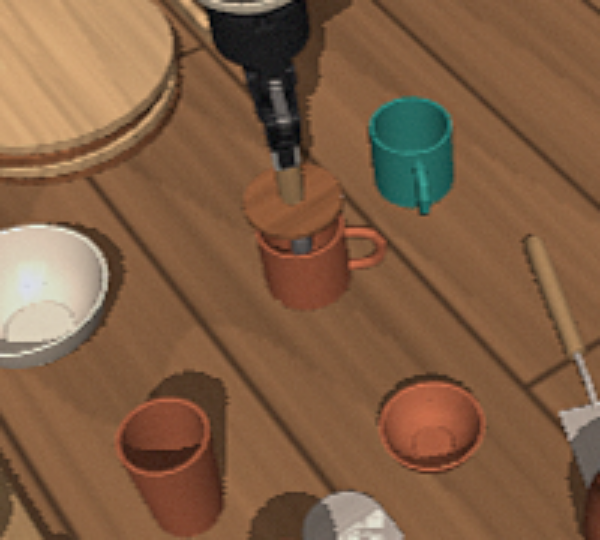

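The tip is about 47 mm below the mug rim and the brush is centred. The mug is unmoved and there is no contact force. I dip slightly deeper, hold, then rise straight up.

>>> step_arm([
  [1, [0.7, 0, 0], [0, 0, 0]],
  [1, [0.7, 0, 0], [0, 0, 0]],
  [1, [0.7, 0, 0], [0, 0, 0]],
  [1, [0.7, 0, 0], [0, 0, 0]],
  [1, [0.7, 0, 0], [0, 0, 0]],
])

```text
t: 7.82
position: [552.1, -229.5, 124.9]
tcp_rot: [0.265, 1.554, -0.265]
wrist_force: [1.4, -0.4, -1.3]
gripper_width: 19.7
```

>>> step_arm([
  [1, [-1.5, 0, 0], [0, 0, 0]],
  [1, [-4, 0, 0], [0, 0, 0]],
  [1, [-7, 0, 0], [0, 0, 0]],
  [1, [-10, 0, 0], [0, 0, 0]],
  [1, [-13.2, 0, 0], [0, 0, 0]],
])

```text
t: 8.23
position: [551.7, -229.4, 258.2]
tcp_rot: [0.265, 1.555, -0.265]
wrist_force: [0.5, -0.1, -1.1]
gripper_width: 19.8
```

>>> step_arm([
  [1, [0, 0, 0], [0, 0, 0]],
  [1, [0, 0, 0], [0, 0, 0]],
])

```text
t: 8.4
position: [552.7, -229.8, 258.5]
tcp_rot: [0.265, 1.551, -0.265]
wrist_force: [-0.4, 0.7, -1.9]
gripper_width: 19.3
```

```bash
python3 chk.py d; python3 -c "
from mv import *;print(rel([488,170,257]))"
```

```text
8.4 [ 552.74761336 -229.76865316  258.47315358] [ 0.26483835  1.55133695 -0.26502513] [-0.37300438  0.68997276 -1.92154747] 19.27200804155048 1.7432919577473378
side lid 2186 [ 550.37267384 -230.90652352  236.28196579] [87.39779158 87.06589113  7.87859543]
side z75 314 [ 549.62944911 -229.69438234   74.25322625] [80.00533337 78.8164475   5.50447508] (array([ 549.12091338, -229.61434445]), np.float64(37.823709003326606))
scene lid 557 [ 553.68029652 -228.76447814  236.23449958] [86.26796854 86.88971177  7.88121589]
scene z75 122 [ 553.02283713 -228.52102019   74.92215916] [79.18810574 80.25540757  6.75510185] (array([ 553.33558918, -228.14338603]), np.float64(37.92842588443923))
[ -0.07  35.55 -19.24]
```

The mug did not move. Now back to above the jar.

>>> step_arm([
  [1, [0, 1.5, -0.8], [0, 0, 0]],
  [1, [0, 3.6, -2], [0, 0, 0]],
  [1, [0, 6, -3.3], [0, 0, 0]],
  [1, [0, 8.4, -4.6], [0, 0, 0]],
  [1, [0, 10.8, -5.9], [0, 0, 0]],
])

```text
t: 8.92
position: [531.2, -106.8, 255.5]
tcp_rot: [0.265, 1.557, -0.266]
wrist_force: [0.5, -0.4, -0.7]
gripper_width: 20.0
```

>>> step_arm([
  [1, [0, 2.4, -1.3], [0, 0, 0]],
  [1, [0, 4.8, -2.6], [0, 0, 0]],
  [1, [0, 7.2, -3.9], [0, 0, 0]],
  [1, [0, 9.6, -5.2], [0, 0, 0]],
  [1, [0, 12, -6.5], [0, 0, 0]],
])

```text
t: 9.33
position: [509.7, 28.0, 255.7]
tcp_rot: [0.264, 1.556, -0.266]
wrist_force: [1.3, -0.6, -1.0]
gripper_width: 19.7
```

>>> step_arm([
  [1, [0, 2.4, -1.3], [0, 0, 0]],
  [1, [0, 4.8, -2.6], [0, 0, 0]],
  [1, [0, 7.2, -3.9], [0, 0, 0]],
  [1, [0, 9, -4.9], [0, 0, 0]],
  [1, [0, 9, -4.9], [0, 0, 0]],
])

```text
t: 9.75
position: [492.7, 132.1, 255.4]
tcp_rot: [0.261, 1.557, -0.261]
wrist_force: [-0.8, 1.3, -1.9]
gripper_width: 19.6
```

```bash
python3 -c "
from mv import *;print(get_state()['position'],rel([488,170,257]))"
```

```text
[492.71461368 132.1361464  255.44058924] [-0.15  3.43 -1.68]
```

>>> step_arm([
  [1, [0, 2, -1], [0, 0, 0]],
  [1, [0, 3.4, -1.7], [0, 0, 0]],
  [1, [0, 3.4, -1.7], [0, 0, 0]],
  [1, [0, 3.4, -1.7], [0, 0, 0]],
  [1, [0, 3.4, -1.7], [0, 0, 0]],
])

```text
t: 10.17
position: [489.3, 164.7, 256.1]
tcp_rot: [0.265, 1.555, -0.266]
wrist_force: [-0.3, -0.8, -0.9]
gripper_width: 19.6
```

```bash
sed 's/-75)<3.5/-95)<3.5/;s/z75/z95/' chk.py > chkj.py; python3 chkj.py e; python3 -c "
from mv import *;print(rel([488,170,257]))"
```

```text
10.1667 [489.34023477 164.69488045 256.13145427] [ 0.26473169  1.55528091 -0.26645823] [-0.25844248 -0.80595766 -0.94169021] 19.561292864821446 0.9051543176140224
side lid 884 [487.75872967 162.92768855 233.87846376] [87.07890321 88.00558229  7.86982014]
side z95 162 [486.0945373  166.90811852  93.40886868] [66.73357279 68.78449062  3.66872228] (array([485.87190143, 167.52572913]), np.float64(31.064036348428374))
scene lid 991 [490.66566891 164.25580597 233.81379593] [87.91872926 87.46458462  7.75541185]
scene z95 212 [490.2205552  168.50046581  94.75355694] [69.02467956 67.80582184  6.26550819] (array([489.95788554, 168.71450247]), np.float64(31.1566785293562))
[-0.05  0.45 -0.32]
```

View pics/side_e.png

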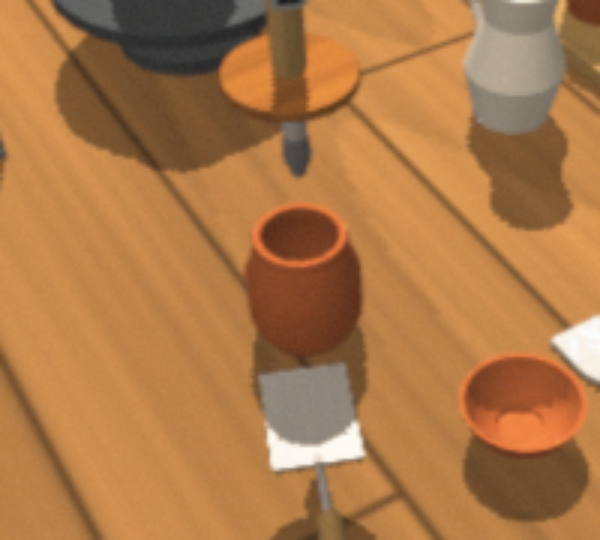

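The brush tip, at (298,172), is just over the jar mouth at (300,235). A shift of about (-1, +4) mm is needed. I centre and lower.

>>> step_arm([
  [1, [0, 0.35, -0.25], [0, 0, 0]],
  [1, [0, 0.35, -0.25], [0, 0, 0]],
  [1, [1.5, 0.35, -0.25], [0, 0, 0]],
  [1, [3, 0.35, -0.25], [0, 0, 0]],
  [1, [4, 0.35, -0.25], [0, 0, 0]],
])

```text
t: 10.68
position: [487.9, 169.6, 215.8]
tcp_rot: [0.265, 1.555, -0.265]
wrist_force: [-0.7, -0.1, -1.4]
gripper_width: 19.1
```

```bash
python3 chkj.py f
```

```text
10.6833 [487.93884027 169.58247514 215.75833488] [ 0.26475906  1.55502011 -0.26541941] [-0.74564554 -0.12867546 -1.39875446] 19.063511473456064 0.9094041199904043
side lid 837 [485.6318517  168.29155593 193.52293034] [86.23255541 87.50935079  7.89094742]
side z95 159 [486.2561887  166.30507091  93.4132282 ] [66.64757898 67.55998662  3.79421511] (array([486.04539072, 167.23630079]), np.float64(31.071012506643132))
scene lid 876 [488.74291735 168.58128502 193.50285176] [86.94074868 87.87678744  7.86451177]
scene z95 157 [490.50795527 169.16847307  94.95733414] [66.43071577 68.13180929  6.74555889] (array([490.21066105, 168.80212951]), np.float64(31.118985354977283))
```

>>> step_arm([
  [1, [2, 0, 0], [0, 0, 0]],
  [1, [4, 0, 0], [0, 0, 0]],
  [1, [6, 0, 0], [0, 0, 0]],
  [1, [7.5, 0, 0], [0, 0, 0]],
  [1, [8.3, 0, 0], [0, 0, 0]],
])

```text
t: 11.2
position: [488.0, 169.6, 132.9]
tcp_rot: [0.264, 1.555, -0.266]
wrist_force: [0.3, 0.0, -0.3]
gripper_width: 19.6
```

>>> step_arm([
  [1, [0, 0, 0], [0, 0, 0]],
  [1, [0, 0, 0], [0, 0, 0]],
  [1, [0, 0, 0], [0, 0, 0]],
])

```text
t: 11.45
position: [489.0, 169.9, 135.0]
tcp_rot: [0.266, 1.553, -0.264]
wrist_force: [0.1, 0.2, -0.8]
gripper_width: 19.8
```

>>> step_arm([
  [1, [0.2, 0, 0], [0, 0, 0]],
  [1, [0.4, 0, 0], [0, 0, 0]],
  [1, [0.6, 0, 0], [0, 0, 0]],
  [1, [0.7, 0, 0], [0, 0, 0]],
  [1, [0.7, 0, 0], [0, 0, 0]],
])

```text
t: 11.87
position: [488.1, 169.7, 126.6]
tcp_rot: [0.265, 1.555, -0.265]
wrist_force: [0.2, 0.3, -1.7]
gripper_width: 20.0
```

>>> step_arm([
  [1, [0.05, 0, 0], [0, 0, 0]],
  [1, [0.1, 0, 0], [0, 0, 0]],
  [1, [0.1, 0, 0], [0, 0, 0]],
])

```text
t: 12.12
position: [488.3, 169.7, 125.8]
tcp_rot: [0.265, 1.555, -0.265]
wrist_force: [0.5, 0.3, -0.8]
gripper_width: 19.5
```

>>> step_arm([
  [1, [0.05, 0, 0], [0, 0, 0]],
  [1, [0.1, 0, 0], [0, 0, 0]],
  [1, [0.1, 0, 0], [0, 0, 0]],
])

```text
t: 12.37
position: [488.4, 169.8, 125.2]
tcp_rot: [0.265, 1.554, -0.265]
wrist_force: [-1.7, -1.0, 5.3]
gripper_width: 19.6
```

```bash
python3 chkj.py g
```

```text
12.3667 [488.43951011 169.75476028 125.20530269] [ 0.26525132  1.55419994 -0.26494792] [-1.73365252 -0.98195842  5.34805485] 19.556848834055746 0.9510376526716654
side lid 754 [486.08582703 168.46559296 102.76263676] [86.56077933 87.08619018  7.46383483]
side z95 65 [481.21301053 152.06550889  95.52611545] [76.15501965 54.19577948  5.92161166] (array([485.98178306, 168.06758684]), np.float64(42.30551004964159))
scene lid 820 [490.39644301 169.24659661 102.89389405] [87.96958419 86.92093532  7.73628738]
scene z95 17 [508.62634443 180.42737791  96.80320217] [46.44261968 64.53510021  3.0375688 ] (array([498.06283818, 174.86039229]), np.float64(34.88878442960455))
```

View pics/side_g.png

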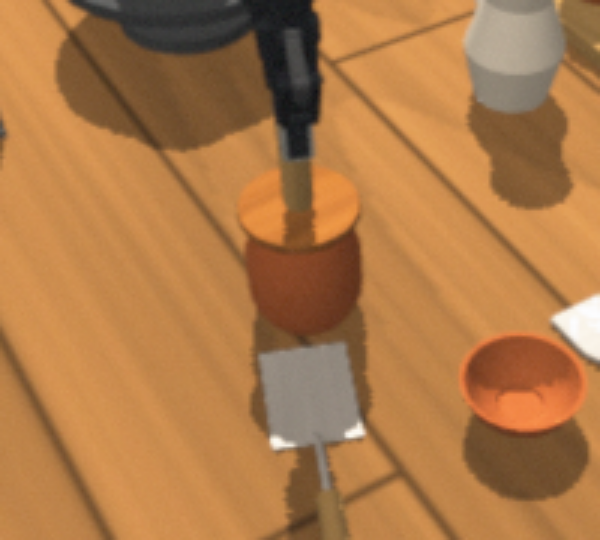

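The lid touches the rim: about 6 N upward and the same TCP height as at the grasp. It looks flat on the jar. I release gently by opening in steps.

>>> step_arm([
  [2.2, [0, 0, 0], [0, 0, 0]],
  [2.6, [0, 0, 0], [0, 0, 0]],
  [3, [0, 0, 0], [0, 0, 0]],
  [4, [0, 0, 0], [0, 0, 0]],
  [5, [0, 0, 0], [0, 0, 0]],
], squeeze=30)

```text
t: 12.88
position: [488.3, 169.7, 124.8]
tcp_rot: [0.265, 1.554, -0.265]
wrist_force: [0.1, 0.1, -0.4]
gripper_width: 49.5
```

>>> step_arm([
  [6, [0, 0, 0], [0, 0, 0]],
  [6, [0, 0, 0], [0, 0, 0]],
  [6, [0, 0, 0], [0, 0, 0]],
  [6, [0, 0, 0], [0, 0, 0]],
])

```text
t: 13.22
position: [488.3, 169.7, 124.8]
tcp_rot: [0.265, 1.555, -0.265]
wrist_force: [-0.1, -0.1, -0.2]
gripper_width: 59.6
```

>>> step_arm([
  [6, [-1, 0, 0], [0, 0, 0]],
  [6, [-3, 0, 0], [0, 0, 0]],
  [6, [-6, 0, 0], [0, 0, 0]],
  [6, [-9, 0, 0], [0, 0, 0]],
  [6, [-12, 0, 0], [0, 0, 0]],
])

```text
t: 13.63
position: [488.1, 169.5, 247.0]
tcp_rot: [0.265, 1.554, -0.265]
wrist_force: [0.9, 0.7, 0.3]
gripper_width: 60.2
```

>>> step_arm([
  [6, [-4, 0, 0], [0, 0, 0]],
  [6, [-5, 0, 0], [0, 0, 0]],
  [6, [-5, 0, 0], [0, 0, 0]],
  [6, [-5, 0, 0], [0, 0, 0]],
])

```text
t: 13.97
position: [488.4, 169.8, 295.6]
tcp_rot: [0.266, 1.553, -0.264]
wrist_force: [0.0, 0.6, -1.1]
gripper_width: 60.1
```

Run:
```python
from mv import *
from h import *
s=get_state();print(s["t"],s["position"],s["wrist_force"],s["gripper_width"])
for n in["side","scene"]:
    ci=camera_info(n);p,d=capture(n);E=ci["extrinsics"];k=[ci["fx"],ci["fy"],ci["cx"],ci["cy"]]
    W=world(d,E,k);rr=np.hypot(W[...,0]-488,W[...,1]-170)
    q=W[(d>0)&(rr<50)&(rr>18)&(abs(W[...,2]-103)<5)]
    print(n,(q.min(0)+q.max(0))/2,q.max(0)-q.min(0))
    for i in range(4):
        A=np.c_[q[:,:2]-[488,170],np.ones(len(q))];f=np.linalg.lstsq(A,q[:,2],rcond=None)[0];e=abs(q[:,2]-A@f);q=q[e<2*e.std()+1]
    print("lid plane",f,len(q))
    m=W[(d>0)&(np.hypot(W[...,0]-551,W[...,1]+229)<50)&(abs(W[...,2]-75)<3.5)];print("mug",circ(m))
    cv2.imwrite(f"pics/{n}_h.png",p[:,:,::-1])
```

```text
13.9667 [488.35978309 169.78258927 295.58420542] [ 0.03076472  0.58144218 -1.06384888] 60.06666135400813
side [486.18293105 167.81448435 101.13304503] [86.78209251 89.04669009  6.17865106]
lid plane [3.11377743e-04 3.02585425e-04 1.01094278e+02] 651
mug (array([ 549.05260914, -229.66920072]), np.float64(37.77840134866643))
scene [489.82376922 169.0974162  102.49219647] [87.08259369 87.07660113  8.80960708]
lid plane [-2.43235135e-03 -3.67066919e-03  1.02634113e+02] 651
mug (array([ 553.1258703 , -228.15331353]), np.float64(37.665976190242034))
```

View pics/side_h.png

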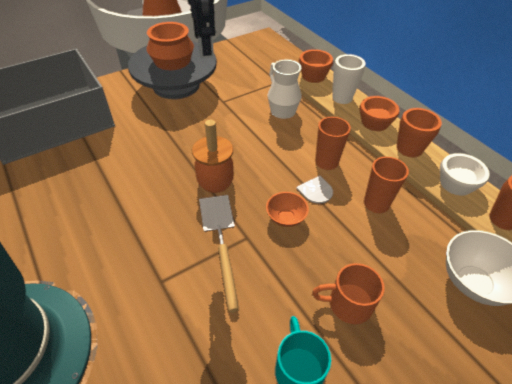

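The brush stands upright in its jar at (211,150) with the lid flat. The mug at (357,293) is unmoved, and the gripper is clear above.

```bash
python3 -c "
from cell import *
print(hand_in())"
```

```text
the job is handed in; nothing more can be done
None
```

I lifted the brush by its handle and dipped it in the terracotta mug. I then set it back in its jar, released it, and handed in at about 14 s of the 48 s allowed. `hand_in()` reports no verdict, so whether it passed isn't confirmed.

- **Dip:** the bristle tip reached about 55 mm below the mug rim, worked out from the arm's height, with no contact force. The views at 47 mm showed the brush centred in the mug.
- **Lid:** it lies flat on the jar rim, with a tilt under 0.005 rad in both views. Its top is at about z 101–103 mm and it sits within about 2 mm of the mouth's centre.
- **Mug:** it did not move measurably (under 0.5 mm).
- **Robot:** the gripper is open and well above the brush, touching nothing. The highest wrist force in the readings was about 8 N.

The two fixed cameras disagree by a constant 2–4 mm, roughly their calibration error. I used offsets measured within each view and averaged them. None of the checks failed.

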